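# Breaker trip test with a light touch

### The job

Test the breaker that has the round button and the wide T-shaped lever: press its test button straight down until the lever drops by itself, then let the button come up and raise the lever with a fingertip until it rests fully home in its up position again. The old housing and lever are brittle and break above about 15 N, so use a light touch, without pinching and without pushing hard against the stops. Leave the neighbouring breaker (square button, narrow lever) on and the things round about where they are.

Things in the scene. Friction and masses are not known exactly. Their poses are not given: they have to be found in the camera images.
- breaker: Pale breaker TO TEST (round button, wide T-lever), left or right of its neighbour, fixed on the board. Origin: centre of its underside, 16 mm above the desk; x to its far edge, y to its left, z up. Body 86 (x) x 90 (y) x 42 mm high, with a raised nose 46 x 90 mm in the middle, top at z = 64. Button at (-6, 26) mm, lever pivot at (0, -26, 52), its axis along y. Breaks above 15 N of push.
- breaker_lever (a joint): Lever angle, rad: 0 = up (on), leaning 0.25 rad past upright towards +x of the breaker and resting there by its weight; 0.85 = fully dropped (off), leaning 0.60 rad towards -x. It is upright at 0.25, balances there, and falls by itself to whichever side it is on (torque at most about 0.04 N m). 
- breaker_lever_tip (a point): Top end of the lever to be tested, on its centre line, 48 mm from the pivot; moves with the lever. The stem is 8 x 9 mm; the T-bar at the end is 26 mm wide (along the breaker's y), 10 mm thick and 12 mm high.
- breaker_button (a joint): Test button travel, m: 0 = up, 0.008 = bottomed. A spring returns it: about 1 N to start, 4 N at the bottom. The lever trips at about 5 mm and stays dropped; it cannot stay up while the button is held down.
- breaker_button_top (a point): Centre of the top of the round test button, 24 mm across, standing 18 mm proud of the nose (98 mm above the desk); moves with the button, which goes straight down.
- neighbour: NEIGHBOUR to leave alone: like the other breaker and parallel to it, 160 mm away along y, but with a square button (21 mm) and a narrow lever (11 mm wide). Origin: centre of its underside.
- neighbour_lever (a joint): The neighbour's lever angle, rad: 0 = up (on), 0.85 = dropped. It must stay up.
- board: Plywood mounting board with a steel rail, 120 (x) x 340 (y) mm, its top 16 mm above the desk, fixed; origin under its centre.
- flux_bottle: small round bottle, 31 mm across, 67 mm tall, standing on the mounting board between the breakers; bystander, origin at the centre of its underside
- eraser: block eraser in a card sleeve, 34 x 44 x 12 mm, lying on the desk; bystander, origin at the centre of its underside
- screw_tin: round tin with a lid, 64 mm across, 24 mm tall, on the desk; bystander, origin at the centre of its underside
- wax_stick: round stick with a cap, 24 mm across, 70 mm tall, standing on the desk; bystander, origin at the centre of its underside
- circuit_board: small circuit board, 63 x 77 x 15 mm, lying on the desk; bystander, origin at the centre of its underside
- charger_brick: pale charger block, 43 x 34 x 32 mm, on the desk; bystander, origin at the centre of its underside
- side_cutters: side cutters, 79 x 111 x 12 mm, lying on the desk; bystander, origin at the centre of its underside

How it is judged:
On the way, in this order (a step that is already met when the one before it is completed fails the run):
1. the pressed test button (more than 3 mm down) tips the lever past upright (more than 0.28 rad), the robot not touching the lever (value of joint breaker_button above 0.003 m and value of joint breaker_lever above 0.28 rad and contact force between each of the fingers, the arm and breaker_lever below 0.2 N), for 0.02 s.
2. the lever has dropped fully (value of joint breaker_lever above 0.78 rad), for 0.2 s.
At the end, for the whole second after the job is handed in: The tested breaker's lever is fully up (within 0.06 rad of its rest), its test button has come up (within 1.5 mm), and the neighbour's lever is still up (within 0.06 rad) (value of joint each of breaker_lever, neighbour_lever below 0.06 rad and value of joint breaker_button below 0.0015 m); the robot touches nothing.
It fails at once if the robot pushes on the breaker, its lever or its button with more than 15 N (contact force between any of the fingers, the arm and breaker above 15 N).
It fails at once if the neighbouring breaker is tripped (its lever moves more than 0.2 rad) (value of joint neighbour_lever above 0.2 rad).
It fails at once if a bystander is moved by more than 30 mm (distance of any of flux_bottle, eraser, screw_tin, wax_stick, circuit_board, charger_brick, side_cutters from where it was at the start of the episode above 0.03 m).
It also fails if it takes over 38 s, if anything falls off the work surface, if the arm or the gripper's body presses on something with over 40 N, if the wrist force passes 120 N, or if a joint passes its speed limit or range.

### The arm

A 6-joint arm with a two-finger parallel gripper is mounted at the origin on a cart in front of the work surface, level with it; the furniture and walls round the work are solid. World frame = base frame: x ahead of the robot, y to its left, z up, the work surface at z = 0. Lengths are in m, angles in rad, forces in N, time in s.
With the tool pointing down it reaches from about 0.35 to 0.775 m from the base axis. Payload 5.5 kg.
Tool frame: the origin (TCP) lies midway between the tips of the shut fingers; the grasp point (between the pads) lies 19 mm behind it; z points along the fingers, y is the line along which they close (so a half turn about z gives the same grasp; the last joint's range is limited). The gripper opens to 85 mm and grips with 20 to 120 N. Pads are 22 mm wide; open, the fingers measure 114 mm over their backs; the gripper's body (76 mm by 85 mm) begins 54 mm behind the grasp point. The pads swing forward as they close: fully open they stand 13 mm farther back than shut.
Start: joints at [0.996, 0.313, 0.046, 1.304, 0, 1.431], TCP at [0.242, 0.522, 0.231] pointing down, gripper open.
Joint ranges: [-2.76, 2.76], [-0.86, 1.69], [-1.03, 1.26], [-2.2, 2.34], [-1.47, 1.5], [-3.14, 3.14]. Speed limits (rad/s): [2.57, 2.57, 3.14, 3.14, 3.14, 3.14].

### API

Orientations are given as a unit quaternion [w, x, y, z].
In Python, from workcell import env gives the robot as it stands.
- The arm moves only by the tool move_arm, never from a script. Its argument "targets" is a list of rows, each a list of 3 entries, a list of its own where there are three numbers: the shift along the tool's x, y, z in mm, then the turn, a rotation vector about the tool's x, y, z in units of 10 degrees (1.0 is 10 degrees), then the closure, from -1 (fully open) to 1 (shut). In form: [[[dx, dy, dz], [ax, ay, az], gripper], ...]. A call has 1 to 5 rows; each row is the pose to reach, as a shift and turn from the pose commanded when the call began, along the tool's axes at that moment; what a row does not reach only later rows make up. A row lasts 1/8 s, in which the tool goes at most 62.5 mm and 10.7 degrees, less where a joint would pass 70% of its speed; a pose out of reach is approached as far as the arm can. A call with a gripper value outside its range is refused whole. The fingers move at their own pace and stop on an object; "squeeze" is the grip in N (left out, the last holds). Time passes only in rows, so rows that repeat a pose let the fingers close. It gives the time, the measured TCP pose, the force, the opening and the grip force at its end, in the units of the state.
- env.get_state(): the state, without advancing time (a new reading comes with each control period).
- env.read_camera(name): name is "scene" or "side" or "wrist"; returns a dict with "pixels" (384x512x3 uint8, red, green, blue), "fovy" (degrees; the focal length in pixels is half the picture's height over the tangent of half this angle, whatever the lens; pixels are square), "cx", "cy" (the principal point, pixels), "extrinsics" (4x4, takes a point from world to camera coordinates); the wrist camera has in their place "mount" (4x4, takes a point from camera to tool coordinates, whose origin is the TCP and whose axes are the flange's). Camera axes: x right, y up, looking along -z (the intrinsics and any distortion apply to the point x, -y, -z); pixel columns grow to the right and rows downward; lengths in m; the calibration is good to about 2 mm. A picture is of the moment at which its call begins: read the wrist's pose just before it. There is no depth.
- env.hand_in(): hands the job in; it is judged then, once.
Trained networks look in a picture, given as the dict that the camera call returned (one of the last four; its "shot" number tells which), for a name from the list of things; names that differ only in an ending like _2 or _b are one class to them, and where a whole thing is asked for, a point or a joint stands for the part that bears it (a point fixed in the world has none). Each returns a list of dicts, best first, with "confidence" (0 to 1); they miss things now and then, are a little off and sometimes report something else, mostly with a low value. They report only what shows in the picture. A call takes as long as a camera call.
- env.spot_in(thing, picture): "centre" ([x, y, z] in m, in world coordinates, good to about 4 mm: the middle of the surface that is visible of it).
- env.regions_of(thing, picture): "mask" (384x512 bool, what is visible of it).
- env.landmark_of(thing, picture): "centre" ([x, y, z] in m, in world coordinates, good to about 4 mm: a listed point, or the origin of a listed thing).
The state is a dict: "clock": time; "joint_pos": joint angles; "qvel": joint speeds; "tau": joint torques, N m; "tcp_pos": TCP position; "orientation": TCP orientation; "wrist_force": force on the tool from outside, world axes, zero at the start; "ft_torque": the same for the moment, N m; "finger_gap": finger opening in m; "grip_force": force on a finger pad.
Only numpy, scipy, OpenCV 4.12 (cv2) and the standard library are available. Lean on these libraries where they do the work, as an engineer would, in place of code of your own. Each camera call takes 0.05 s, during which the arm holds its last target. There are 200 camera calls.

## Working session

There is one attempt and no reset: what is moved stays moved. The work goes in short steps, Python scripts to look and compute and a tool call to move; the robot and the scene stay as the last step left them, time stands still between calls to the robot, and variables do not carry over. Pictures are saved under pics/ and viewed, at most 10 in all, crops included, and the job is handed in when it is done.

Besides the shell and the picture viewer there is one more tool, called after "Call:" by a JSON object that holds its "method" and its "body". move_arm: Moves the arm, as the interface text tells. Its arguments: {"type":"object","properties":{"targets":{"type":"array","items":{"type":"array"}},"squeeze":{"type":"number"}},"required":["targets"]}

```bash
mkdir -p pics; cat > h.py <<'E'
import numpy as np, cv2
from workcell import env
from scipy.spatial.transform import Rotation as R
def rd(c): return np.round(np.array(c),4).tolist()
E
python3 - <<'E'
from h import *
s=env.get_state(); print(s['clock'],rd(s['tcp_pos']),rd(s['orientation']),s['finger_gap'],rd(s['wrist_force']))
for c in ['scene','side']:
    p=env.read_camera(c); cv2.imwrite(f'pics/{c}0.png',p['pixels'][:,:,::-1])
    for t in ['breaker','breaker_button_top','breaker_lever_tip','neighbour','board','flux_bottle']:
        print(c,t,[(rd(d['centre']),round(d['confidence'],2)) for d in env.landmark_of(t,p)[:2]])
E
```

```text
0.0 [0.2419, 0.5211, 0.2304] [-0.0003, 0.2157, 0.9765, -0.0009] 0.08544917136482098 [0.7954, -0.2594, -0.0626]
scene breaker [([0.588, -0.0869, 0.0168], 0.84)]
scene breaker_button_top [([0.3802, -0.1442, 0.0009], 0.47), ([0.5822, -0.0637, 0.0945], 0.43)]
scene breaker_lever_tip [([0.5904, -0.0875, 0.0171], 0.59), ([0.4634, -0.3528, 0.0021], 0.47)]
scene neighbour [([0.6219, 0.0681, 0.0158], 0.74)]
scene board [([0.6026, -0.0085, -0.0021], 0.76)]
scene flux_bottle [([0.6, -0.0104, 0.0126], 0.67)]
side breaker [([0.5849, -0.0924, 0.0212], 0.66)]
side breaker_button_top [([0.5896, -0.0607, 0.0993], 0.66)]
side breaker_lever_tip [([0.5886, -0.1155, 0.1145], 0.58)]
side neighbour [([0.6187, 0.0686, 0.0141], 0.75), ([0.4662, -0.3512, -0.0027], 0.48)]
side board [([0.6046, -0.0153, 0.0002], 0.7)]
side flux_bottle [([0.6048, -0.0074, 0.0157], 0.61)]
```

View pics/scene0.png

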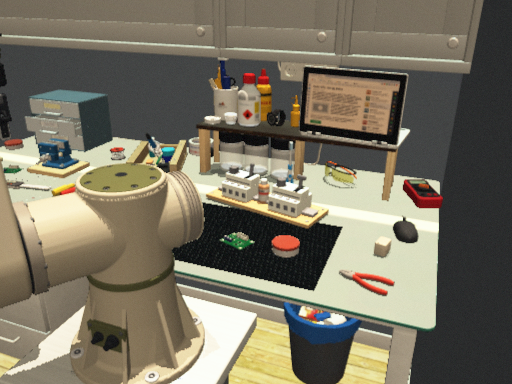

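View pics/side0.png

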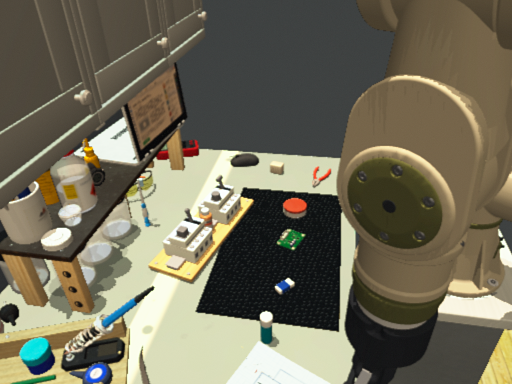

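The target breaker is the right-hand one: scene about (290,203), side about (220,203), with the neighbour to its left at (240,185). The bottle stands between them, and a shelf is behind. Next I'll move above it for a close look.

```bash
cat >> h.py <<'E'
def delta(pos,yaw):
    """shift (mm) and z-turn (10deg) to reach pos, tool down, tool y along breaker y (yaw rad)"""
    s=env.get_state(); w,x,y,z=s['orientation']; A=R.from_quat([x,y,z,w])
    sh=A.inv().apply(np.array(pos)-s['tcp_pos'])*1000
    c,n=np.cos(yaw),np.sin(yaw)
    B=R.from_matrix(np.array([[-c,-n,0],[-n,c,0],[0,0,-1.]]))
    print('shift',np.round(sh,1),'turn',np.round((A.inv()*B).as_rotvec(degrees=True)/10,2),'tcp',rd(s['tcp_pos']),'t',s['clock'])
E
python3 - <<'E'
from h import *
delta([.50,-.09,.25],-.2)
p=env.read_camera('wrist'); print(rd(p['mount']),p['fovy'],p['cx'],p['cy'])
E
```

```text
shift [-491.4 -446.1  -18.7] turn [ 0.    0.   -1.35] tcp [0.2422, 0.5215, 0.2314] t 0.7
[[0.0007, 0.9535, 0.3013, 0.0767], [1.0, -0.001, 0.0007, 0.0004], [0.001, 0.3013, -0.9535, -0.1433], [0.0, 0.0, 0.0, 1.0]] 67.25746618267726 254.46006633320465 195.57337105649702
```

Call:
{"method": "move_arm", "body": {"targets": [[[-537, -425, -19], [0, 0, -1.35], 1], [[-537, -425, -19], [0, 0, -1.35], 1], [[-537, -425, -19], [0, 0, -1.35], 1], [[-537, -425, -19], [0, 0, -1.35], 1], [[-537, -425, -19], [0, 0, -1.35], 1]]}}

```text
clock: 1.38
tcp_pos: [0.3822, 0.2434, 0.2403]
orientation: [0.001, 0.099, 0.995, 0.0]
wrist_force: [1.3, -0.1, 0.1]
finger_gap: -0.0003
grip_force: 0.0
```

```bash
python3 -c "
from h import *
delta([.55,-.09,.25],-.2)"
```

```text
shift [-230.3 -293.7   -9.7] turn [0.   0.01 0.01] tcp [0.3822, 0.2434, 0.2403] t 1.375
```

Call:
{"method": "move_arm", "body": {"targets": [[[-230, -294, -10], [0, 0, 0], 1], [[-230, -294, -10], [0, 0, 0], 1], [[-230, -294, -10], [0, 0, 0], 1], [[-230, -294, -10], [0, 0, 0], 1], [[-230, -294, -10], [0, 0, 0], 1]]}}

```text
clock: 2.0
tcp_pos: [0.5223, -0.0362, 0.2486]
orientation: [0.001, 0.1, 0.995, 0.0]
wrist_force: [1.0, 0.6, 0.4]
finger_gap: 0.0001
grip_force: 0.0
```

Call:
{"method": "move_arm", "body": {"targets": [[[-46, -58, 0], [0, 0, 0], 1], [[-46, -58, 0], [0, 0, 0], 1]]}}

```text
clock: 2.25
tcp_pos: [0.5565, -0.1038, 0.2476]
orientation: [0.0, 0.102, 0.995, -0.0]
wrist_force: [0.0, 0.7, 0.1]
finger_gap: 0.0002
grip_force: 0.0
```

```bash
python3 - <<'E'
from h import *
delta([.55,-.09,.25],-.2)
s=env.get_state(); p=env.read_camera('wrist'); cv2.imwrite('pics/w1.png',p['pixels'][:,:,::-1])
for t in ['breaker','breaker_button_top','breaker_lever_tip','neighbour','board']:
    print(t,[(rd(d['centre']),round(d['confidence'],2)) for d in env.landmark_of(t,p)[:2]])
w,x,y,z=s['orientation'];A=R.from_quat([x,y,z,w]).as_matrix()
T=np.eye(4);T[:3,:3]=A;T[:3,3]=s['tcp_pos'];C=T@np.array(p['mount'])
np.savez('w1.npz',C=C,f=192/np.tan(np.radians(p['fovy']/2)),cx=p['cx'],cy=p['cy'])
for t in ['breaker_button','breaker_lever']:
  for d in env.regions_of(t,p)[:2]:
    v,u=np.nonzero(d['mask']);print(t,d['confidence'],u.min(),u.max(),v.min(),v.max(),u.mean(),v.mean())
E
```

```text
shift [ 9.1 12.2 -2.4] turn [-0.    0.   -0.02] tcp [0.5565, -0.1038, 0.2476] t 2.25
breaker [([0.5889, -0.0881, 0.0151], 0.93), ([0.3246, -0.343, -0.0025], 0.39)]
breaker_button_top [([0.5903, -0.0576, 0.0966], 0.75), ([0.4694, -0.3522, -0.0022], 0.38)]
breaker_lever_tip []
neighbour [([0.6253, 0.0627, 0.0196], 0.77)]
board []
breaker_button 0.68 287 309 186 210 298.0 198.1288888888889
breaker_lever 0.73 238 262 199 223 249.75835475578407 213.98714652956298
breaker_lever 0.41 264 326 0 33 295.7172373081464 14.15879574970484
```

View pics/w1.png

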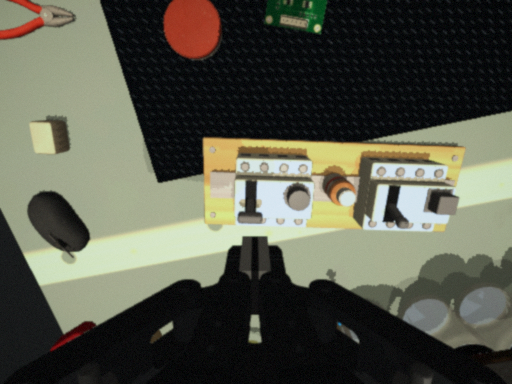

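```bash
python3 - <<'E'
from h import *
k=np.load('w1.npz');C=k['C']
def bp(u,v,z):
    d=C[:3,:3]@np.array([(u-k['cx'])/k['f'],-(v-k['cy'])/k['f'],-1]);o=C[:3,3]
    return rd(o+d*(z-o[2])/d[2])
for n,u,v,z in [('b0',203,139,.016),('b1',464,147,.016),('b2',204,223,.016),('btn',298,197.5,.098),('tbar',250,216,.118),
  ('noseL',235,177,.08),('noseR',313,182,.08)]: print(n,bp(u,v,z))
yaw=-.23;x=np.array([np.cos(yaw),np.sin(yaw),0]);y=np.array([-np.sin(yaw),np.cos(yaw),0])
o=np.array([.5885,-.0885,.016])
print(rd(o-.006*x+.026*y),rd(o-.026*y+.0119*x))
print('yaw tcp',R.from_quat(np.roll(env.get_state()['orientation'],-1)).as_matrix()[:,1])
i=cv2.imread('pics/w1.png')[130:240,190:330]; cv2.imwrite('pics/w1c.png',cv2.resize(i,None,fx=5,fy=5,interpolation=cv2.INTER_CUBIC))
E
```

```text
b0 [0.5096, -0.1616, 0.016]
b1 [0.5874, 0.1661, 0.016]
b2 [0.6228, -0.1899, 0.016]
btn [0.5835, -0.0619, 0.098]
tbar [0.5863, -0.1145, 0.118]
noseL [0.5522, -0.1249, 0.08]
noseR [0.5752, -0.0411, 0.08]
[0.5886, -0.0618, 0.016] [0.5942, -0.1165, 0.016]
yaw tcp [1.95847780e-01 9.80634291e-01 1.86442227e-04]
```

View pics/w1c.png

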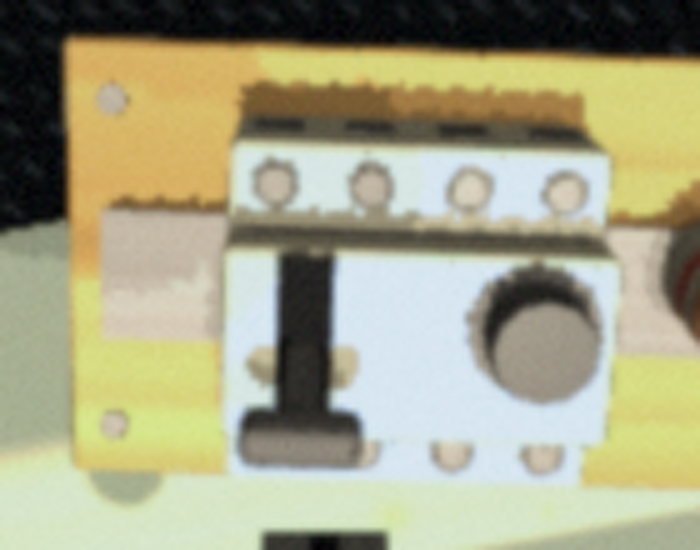

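The crop shows the T-lever up (end at about u250, v219), the round button at (299,200) and the nose corners. I'll fit the breaker pose to these.

```bash
python3 - <<'E'
from h import *
from scipy.optimize import least_squares
k=np.load('w1.npz');Ci=np.linalg.inv(k['C'])
M=np.array([[-6,26,82],[-23,-45,64],[-23,45,64],[23,45,64],[11.9,-26,98.5]])/1e3
P=np.array([[299.2,200.4],[235.4,180],[313.4,182.4],[311,218.4],[250,219]])
def pr(q):
    c,s=np.cos(q[2]),np.sin(q[2])
    W=np.c_[q[0]+c*M[:,0]-s*M[:,1],q[1]+s*M[:,0]+c*M[:,1],M[:,2]+.016]
    X=W@Ci[:3,:3].T+Ci[:3,3]
    return W,np.c_[k['cx']-k['f']*X[:,0]/X[:,2],k['cy']+k['f']*X[:,1]/X[:,2]]
r=least_squares(lambda q:(pr(q)[1]-P).ravel(),[.588,-.088,-.23])
print(rd(r.x),np.round(r.fun.reshape(-1,2),1).tolist());W=pr(r.x)[0];print('button',rd(W[0]),'tip',rd(W[4]))
o=r.x;yaw=o[2]
delta([W[0][0],W[0][1],.125],yaw)
E
```

```text
[0.5868, -0.088, -0.2331] [[-0.1, -0.0], [-1.4, -1.2], [1.6, -1.2], [0.3, 1.2], [-0.2, 1.4]]
button [0.5869, -0.0613, 0.098] tip [0.5923, -0.116, 0.1145]
shift [-24.2  42.9 123.7] turn [0.   0.   0.21] tcp [0.5548, -0.0986, 0.2487] t 2.65
```

Call:
{"method": "move_arm", "body": {"targets": [[[-24, 43, 40], [0, 0, 0.21], 1], [[-24, 43, 80], [0, 0, 0.21], 1], [[-24, 43, 105], [0, 0, 0.21], 1], [[-24, 43, 105], [0, 0, 0.21], 1], [[-24, 43, 105], [0, 0, 0.21], 1]]}}

```text
clock: 3.28
tcp_pos: [0.5878, -0.0624, 0.1447]
orientation: [0.001, 0.117, 0.993, -0.0]
wrist_force: [-0.3, -0.6, -0.1]
finger_gap: 0.0002
grip_force: 0.0
```

```bash
python3 - <<'E'
from h import *
delta([.5869,-.0613,.100],-.233); print(rd(env.get_state()['wrist_force']))
p=env.read_camera('wrist'); cv2.imwrite('pics/w2.png',p['pixels'][:,:,::-1])
for t in ['breaker','breaker_button_top']:
    print(t,[(rd(d['centre']),round(d['confidence'],2)) for d in env.landmark_of(t,p)[:2]])
E
```

```text
shift [ 1.2  0.9 44.7] turn [ 0.    0.01 -0.01] tcp [0.5878, -0.0624, 0.1447] t 3.275
[-0.327, -0.5612, -0.0855]
breaker [([0.5864, -0.0884, 0.0133], 0.66)]
breaker_button_top [([0.5881, -0.0612, 0.0932], 0.94)]
```

View pics/w2.png

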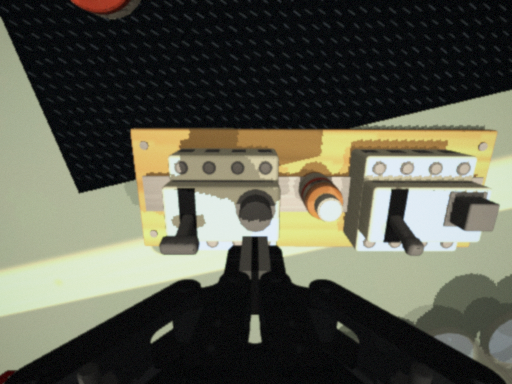

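Call:
{"method": "move_arm", "body": {"targets": [[[1, 1, 25], [0, 0, 0], 1], [[1, 1, 40], [0, 0, 0], 1], [[1, 1, 43], [0, 0, 0], 1], [[1, 1, 45], [0, 0, 0], 1]]}}

```text
clock: 3.92
tcp_pos: [0.5868, -0.0617, 0.0987]
orientation: [0.0, 0.118, 0.993, 0.0]
wrist_force: [0.1, -0.2, 0.1]
finger_gap: 0.0002
grip_force: 0.0
```

Call:
{"method": "move_arm", "body": {"targets": [[[0, 0, 2], [0, 0, 0], 1], [[0, 0, 3], [0, 0, 0], 1], [[0, 0, 4], [0, 0, 0], 1]]}}

```text
clock: 4.3
tcp_pos: [0.587, -0.0617, 0.0949]
orientation: [0.001, 0.118, 0.993, -0.0]
wrist_force: [-1.0, -0.6, 2.9]
finger_gap: -0.0002
grip_force: 1.2
```

Call:
{"method": "move_arm", "body": {"targets": [[[0, 0, 1], [0, 0, 0], 1], [[0, 0, 2], [0, 0, 0], 1], [[0, 0, 2.5], [0, 0, 0], 1], [[0, 0, 2.5], [0, 0, 0], 1]]}}

```text
clock: 4.8
tcp_pos: [0.587, -0.0617, 0.092]
orientation: [0.001, 0.118, 0.993, -0.0]
wrist_force: [2.1, -1.6, 3.3]
finger_gap: -0.0
grip_force: 1.5
```

```bash
python3 - <<'E'
from h import *
p=env.read_camera('wrist'); cv2.imwrite('pics/w3.png',cv2.resize(p['pixels'][100:300,100:400,::-1],None,fx=2,fy=2))
for t in ['breaker_lever_tip']:
    print(t,[(rd(d['centre']),round(d['confidence'],2)) for d in env.landmark_of(t,p)[:2]])
s=env.get_state();print(rd(s['tcp_pos']),rd(s['wrist_force']))
E
```

```text
breaker_lever_tip [([0.5536, -0.1091, 0.1055], 0.82)]
[0.587, -0.0617, 0.092] [2.7864, -1.266, 2.1341]
```

View pics/w3.png

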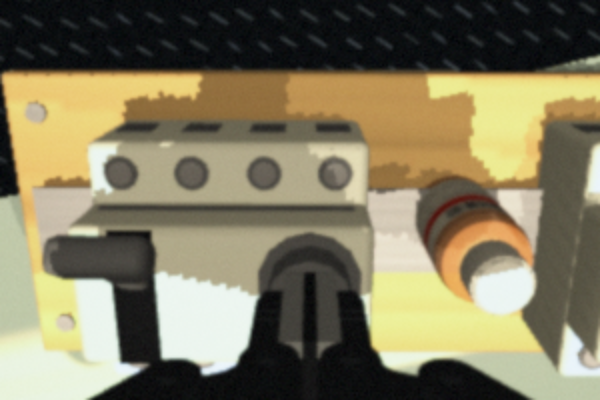

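The lever has dropped: its T-bar is now at the front, at crop (100,258), with the tip at about (0.554,-0.109,0.106). Next I'll let the button up and move to in front of the lever.

Call:
{"method": "move_arm", "body": {"targets": [[[0, 0, -15], [0, 0, 0], 1], [[0, 0, -45], [0, 0, 0], 1], [[30, -25, -50], [0, 0, 0], 1], [[52, -52, -50], [0, 0, 0], 1], [[52, -52, -50], [0, 0, 0], 1]]}}

```text
clock: 5.52
tcp_pos: [0.5214, -0.1003, 0.1422]
orientation: [-0.001, 0.119, 0.993, 0.0]
wrist_force: [0.3, -0.2, 0.6]
finger_gap: 0.0001
grip_force: 0.0
```

```bash
python3 - <<'E'
from h import *
delta([.5244,-.0999,.092],-.233)
p=env.read_camera('wrist')
for t in ['breaker_lever_tip','breaker_button_top']:
    print(t,[(rd(d['centre']),round(d['confidence'],2)) for d in env.landmark_of(t,p)[:2]])
s=env.get_state();print(rd(s['tcp_pos']),rd(s['wrist_force']))
E
```

```text
shift [-2.9  1.1 50.2] turn [ 0.   -0.01 -0.03] tcp [0.5214, -0.1003, 0.1422] t 5.525
breaker_lever_tip [([0.5871, -0.0593, 0.0999], 0.2)]
breaker_button_top [([0.5857, -0.0593, 0.0972], 0.83)]
[0.524, -0.0997, 0.1421] [-0.3873, 0.4141, -0.0094]
```

Call:
{"method": "move_arm", "body": {"targets": [[[0, 0, 25], [0, 0, 0], 1], [[0, 0, 46], [0, 0, 0], 1], [[0, 0, 46], [0, 0, 0], 1]]}}

```text
clock: 6.05
tcp_pos: [0.5229, -0.0988, 0.0941]
orientation: [-0.002, 0.117, 0.993, 0.001]
wrist_force: [-0.1, 0.1, 0.5]
finger_gap: -0.0
grip_force: 0.0
```

Call:
{"method": "move_arm", "body": {"targets": [[[-6, 0, 0], [0, 0, 0], 1], [[-12, 0, 0], [0, 0, 0], 1], [[-16, 0, 0], [0, 0, 0], 1], [[-20, 0, 0], [0, 0, 0], 1], [[-24, 0, 0], [0, 0, 0], 1]]}}

```text
clock: 6.68
tcp_pos: [0.5473, -0.1056, 0.0959]
orientation: [0.0, 0.118, 0.993, 0.0]
wrist_force: [-0.9, -0.2, 0.6]
finger_gap: -0.0002
grip_force: 0.4
```

```bash
python3 - <<'E'
from h import *
p=env.read_camera('side'); cv2.imwrite('pics/s2.png',cv2.resize(p['pixels'][140:290,130:280,::-1],None,fx=4,fy=4,interpolation=cv2.INTER_CUBIC))
for t in ['breaker_lever_tip','breaker_button_top']:
    print(t,[(rd(d['centre']),round(d['confidence'],2)) for d in env.landmark_of(t,p)[:2]])
s=env.get_state();print(rd(s['tcp_pos']),rd(s['wrist_force']))
E
```

```text
breaker_lever_tip [([0.5585, -0.1094, 0.11], 0.54)]
breaker_button_top [([0.4659, -0.3476, -0.0042], 0.69), ([0.5878, -0.059, 0.0977], 0.43)]
[0.5474, -0.1057, 0.0958] [-0.2365, 0.1248, -0.7771]
```

View pics/s2.png

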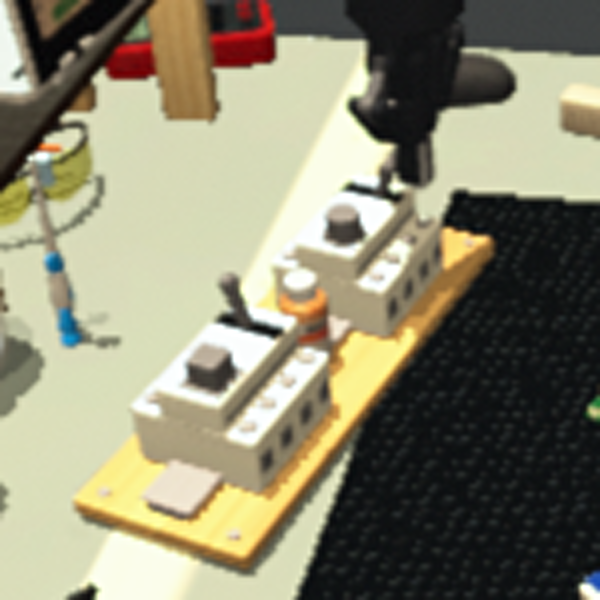

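The image shows the fingertip at crop (415,170) touching the lever at (385,180) and starting to raise it. I'll keep pushing gently.

Call:
{"method": "move_arm", "body": {"targets": [[[-4, 0, 0], [0, 0, 0], 1], [[-8, 0, 0], [0, 0, 0], 1], [[-12, 0, 0], [0, 0, 0], 1], [[-15, 0, 0], [0, 0, 0], 1], [[-18, 0, 0], [0, 0, 0], 1]]}}

```text
clock: 7.45
tcp_pos: [0.5649, -0.1098, 0.0957]
orientation: [0.0, 0.118, 0.993, 0.0]
wrist_force: [1.0, 0.5, 0.2]
finger_gap: 0.0003
grip_force: 0.1
```

Call:
{"method": "move_arm", "body": {"targets": [[[-1, 0, 0], [0, 0, 0], 1], [[-2, 0, 0], [0, 0, 0], 1], [[-3, 0, 0], [0, 0, 0], 1], [[-3, 0, 0], [0, 0, 0], 1]]}}

```text
clock: 7.95
tcp_pos: [0.5675, -0.1105, 0.0958]
orientation: [0.0, 0.118, 0.993, 0.0]
wrist_force: [0.0, 0.3, -0.2]
finger_gap: -0.0001
grip_force: 0.0
```

```bash
python3 - <<'E'
from h import *
p=env.read_camera('side'); cv2.imwrite('pics/s3.png',cv2.resize(p['pixels'][160:235,185:260,::-1],None,fx=8,fy=8,interpolation=cv2.INTER_CUBIC))
for q in (p,env.read_camera('wrist')):
    print([(rd(d['centre']),round(d['confidence'],2)) for d in env.landmark_of('breaker_lever_tip',q)[:2]])
s=env.get_state();print(rd(s['tcp_pos']),rd(s['wrist_force']))
E
```

```text
[([0.5851, -0.1145, 0.117], 0.57)]
[]
[0.5675, -0.1104, 0.0958] [0.5722, -0.841, 0.0925]
```

View pics/s3.png

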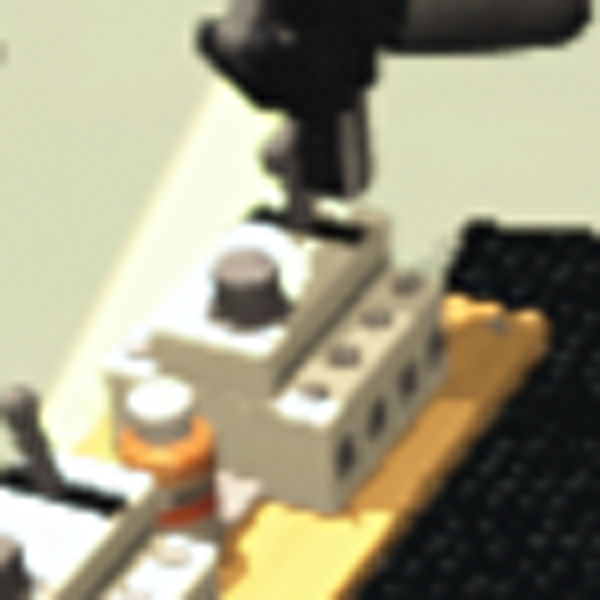

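The lever looks close to upright, with its tip about 4 mm past the pivot. I'll push a few mm more, then back off and look.

Call:
{"method": "move_arm", "body": {"targets": [[[-1, 0, 0], [0, 0, 0], 1], [[-2, 0, 0], [0, 0, 0], 1], [[-3, 0, 0], [0, 0, 0], 1], [[-4, 0, 0], [0, 0, 0], 1], [[-4, 0, 0], [0, 0, 0], 1]]}}

```text
clock: 8.78
tcp_pos: [0.5715, -0.1114, 0.0958]
orientation: [0.0, 0.118, 0.993, 0.0]
wrist_force: [0.1, 0.1, 0.5]
finger_gap: 0.0001
grip_force: 0.0
```

Call:
{"method": "move_arm", "body": {"targets": [[[10, 0, 0], [0, 0, 0], 1], [[40, 0, 0], [0, 0, 0], 1], [[50, 0, -30], [0, 0, 0], 1], [[50, 0, -70], [0, 0, 0], 1], [[50, 0, -70], [0, 0, 0], 1]]}}

```text
clock: 9.4
tcp_pos: [0.5242, -0.1002, 0.1692]
orientation: [0.003, 0.118, 0.993, -0.001]
wrist_force: [-0.1, -1.5, -0.3]
finger_gap: -0.0001
grip_force: 0.0
```

```bash
python3 - <<'E'
from h import *
p=env.read_camera('side'); cv2.imwrite('pics/s4.png',cv2.resize(p['pixels'][165:265,160:260,::-1],None,fx=6,fy=6,interpolation=cv2.INTER_CUBIC))
for q in (p,env.read_camera('wrist'),env.read_camera('scene')):
  for t in ['breaker_lever_tip','breaker_button_top']:
    print(t,[(rd(d['centre']),round(d['confidence'],2)) for d in env.landmark_of(t,q)[:2]])
s=env.get_state();print(rd(s['tcp_pos']),rd(s['wrist_force']),s['clock'])
E
```

```text
breaker_lever_tip [([0.5906, -0.1128, 0.114], 0.6)]
breaker_button_top [([0.5902, -0.06, 0.098], 0.6)]
breaker_lever_tip []
breaker_button_top [([0.5867, -0.0577, 0.0948], 0.76), ([0.6017, -0.0067, 0.0138], 0.58)]
breaker_lever_tip [([0.6229, 0.0673, 0.0166], 0.74), ([0.5904, -0.1168, 0.1153], 0.53)]
breaker_button_top [([0.5837, -0.0608, 0.0969], 0.54)]
[0.5223, -0.0995, 0.165] [-0.2371, -0.0615, 0.2291] 9.85
```

View pics/s4.png

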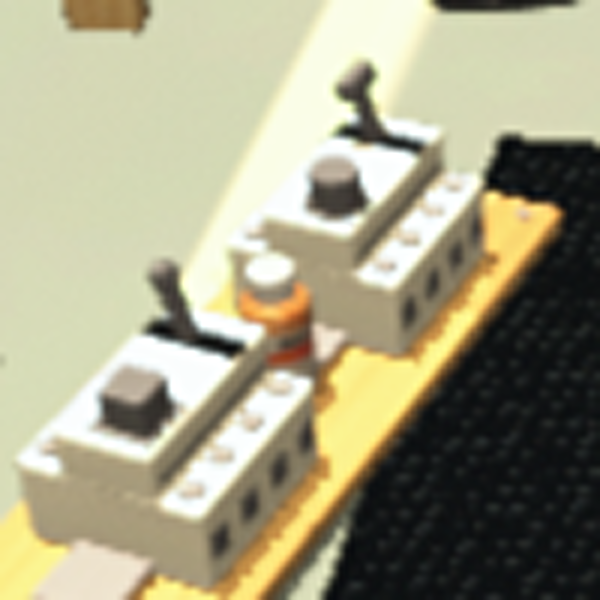

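Both levers now lean parallel in the up position: the tested one at crop (360,100), the neighbour's at (170,295). The button is up and the gripper is clear, so I'm handing in.

```bash
python3 -c "
from h import *
print(env.hand_in())"
```

```text
the job is handed in; nothing more can be done
None
```

I tested the breaker and handed the job in; no verdict came back. The button press dropped the lever, and I raised it with a fingertip. The last picture shows both levers up, the button up and the gripper clear, and the highest wrist-force component I read was about 3 N.

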